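# Click the phone into its stand and lean the stand back to the mark

### The arm

A 6-joint arm with a two-finger parallel gripper is mounted at the origin on the work surface; the furniture and walls round the work are solid. World frame = base frame: x ahead of the robot, y to its left, z up, the work surface at z = 0. Lengths are in m, angles in degrees, forces in N, time in s.
With the tool pointing down it reaches from about 0.375 to 0.9 m from the base axis. Payload 3.1 kg.
Tool frame: the origin (TCP) lies at the very end of the fingers, on their centre line; the grasp point (between the pads) lies behind it (ctrl.grasp_offset is the z of the grasp point in the tool frame, in m); z points along the fingers, y is the line along which they close (so a half turn about z gives the same grasp; the last joint's range is limited). The gripper opens to 85 mm and grips with 20 to 120 N. Pads are 22 mm wide; open, the fingers measure 114 mm over their backs; the gripper's body (76 mm by 85 mm) begins 54 mm behind the grasp point. The pads swing forward as they close: fully open they stand 13 mm farther back than shut.
Start: joints at [-10.227, 30.224, 82.088, -0, 67.689, -10.227], TCP at [0.625, 0, 0.231] pointing down, gripper open.
Joint ranges: [-176.69, 176.69], [-43.24, 126.21], [12.49, 139.97], [-82, 262], [0, 151.66], [-163.58, 163.58]. Speed limits (degrees/s): [159.86, 159.86, 180, 180, 180, 180].

### API

Orientations are given as a 3x3 rotation matrix whose columns are the frame's x, y, z axes.
In Python, from bench import ctrl gives the robot as it stands.
- The arm moves only by the tool jog_arm, never from a script. Its argument "moves" is a list that holds one entry, the list of rows, each a list of 5 numbers: the shift along the tool's x, y, z in mm, then the turn about the tool's z in rad, then the opening, from 0 (shut) to 1 (fully open). In form: [[[dx, dy, dz, yaw, hand], ...]]. A call has 1 to 10 rows; each row is the pose to reach, as a shift and turn from the pose commanded when the call began, along the tool's axes at that moment; what a row does not reach only later rows make up. A row lasts 1/8 s, in which the tool goes at most 62.5 mm and 10.7 degrees, less where a joint would pass 70% of its speed; a pose out of reach is approached as far as the arm can. A call with a gripper value outside its range is refused whole. The fingers move at their own pace and stop on an object; "grip_force" is the grip in N (left out, the last holds). Time passes only in rows, so rows that repeat a pose let the fingers close. It gives the time, the measured TCP pose, the force, the opening and the grip force at its end, in the units of the state.
- ctrl.get_obs(): the state, without advancing time (a new reading comes with each control period).
- ctrl.snapshot(name): name is "scene" or "side" or "wrist"; returns (picture, depth): 400x640x3 uint8, blue, green, red; 400x640 float32, m along the optical axis (not along the pixel's ray), 0 where there is no reading.
- ctrl.camera_params(name): a dict with "camera_matrix" (3x3 intrinsics, pixels), "k1" (the pictures are not rectified: a ray, as slopes to the right and down, at radius r is drawn at 1 + k1 r^2 times it, then the intrinsics apply), "R" (3x3) and "t" (3): a world point X has camera coordinates R X + t; the wrist camera has in their place "mount" (4x4, takes a point from camera to tool coordinates, whose origin is the TCP and whose axes are the flange's). Camera axes: x right, y down, z forward; pixel columns grow to the right and rows downward; lengths in m; the calibration is good to about 2 mm. A picture is of the moment at which its call begins: read the wrist's pose just before it. camera_params takes no time and is no camera call.
- ctrl.sign_off(): hands the job in; it is judged then, once.
The state is a dict: "time": time; "joints": joint angles; "dq": joint speeds; "tau": joint torques, N m; "tool_pos": TCP position; "ee_rot": TCP orientation; "wrist_force": force on the tool from outside, world axes, zero at the start; "wrist_torque": the same for the moment, N m; "gripper_width": opening from 0.0 (shut) to 1.0 (fully open); "gripper_force": force on a finger pad.
Only numpy, scipy, OpenCV 4.12 (cv2) and the standard library are available. Lean on these libraries where they do the work, as an engineer would, in place of code of your own. Each camera call takes 0.05 s, during which the arm holds its last target. There are 200 camera calls.

### The job

Set up the phone on its kitchen stand for reading a recipe: gently press the top of the phone back until it snaps home behind the orange catch, before the stand is leaned back. Then push the stand back on its stiff hinge so that, once you let go, its back stays leaning 30 degrees from upright (level with the red tick of the angle scale). The hinge springs back when released, so check and correct, and leave the things around it where they are.

Things in the scene. Friction and masses are not known exactly. Their poses are not given: they have to be found in the camera images.
- stand: Phone stand's aluminium foot, 130 x 104 x 15 mm, stuck to the worktop by suction (fixed). Origin on the worktop below the hinge; z up; the screen faces its -x, so the back leans towards its +x. Hinge axis parallel to y, 40 mm up. At y = +50 mm a wire angle scale, 62 mm radius about the hinge, ticks every 15 degrees from upright, the long red one at 30.
- cradle: The stand's grey back panel, 74 mm wide, 6 mm thick. Origin on the hinge axis, z up along the panel, x out of its back. Friction hinge: slips at about 1.0 N m (7 to 10 N at 100 to 120 mm above the hinge) and stays where left; but panel and hinge are springy in between, so on release it comes back several degrees from where it was pushed: release, measure, push on.
- cradle_top (a point): Point at the panel's top, 172 mm from the hinge axis, 3 mm behind the panel's front face; axes as the panel's. Lean = angle of its z axis from vertical, positive towards the stand's +x: about 4 to 11 degrees at the start, possible from -3 to 65. The panel can be pushed back from the front, or forward again from behind its top edge.
- phone_face (a point): Point on the screen (phone 75 x 152 x 11 mm, black, portrait, standing on the panel's lower ledge), on its middle line, 40 mm below its top edge, 124 mm above the hinge axis when upright; a good height to push. x axis into the screen, z axis up along the phone.
- catch_lip (a point): Middle of the orange sprung catch on the panel's top, between its two lips, which reach 18 mm in front of the panel over the phone's top corners, about 9 mm above the phone; 51 mm lie free between them. The phone lifts them in passing and snaps behind them: about 4 to 7 N at phone_face, below what makes the hinge slip; then the force drops.
- phone_swing (a joint): Angle (rad) of the phone out from the panel. Its lower edge is held in the ledge's hook, 12 mm above the hinge axis, and it swings about it: 0 = flat on the panel, fully home behind the catch (held there); 0.2 = farthest out; 0.14 to 0.18 at the start. It lifts the catch between about 0.10 and 0.03.
- salt_shaker: Glass shaker with grey cap, 44 mm wide, 90 mm high; bystander. Origin under its middle.
- pepper_shaker: Glass shaker with grey cap, 44 mm wide, 90 mm high; bystander. Origin under its middle.
- spice_jar: Jar with yellow-brown cap, 42 mm wide, 96 mm high; bystander. Origin under its middle.
- banana: Banana, 196 mm long, 60 mm wide, 35 mm high, lying along its y axis; bystander. Origin under its middle.
- water_bottle: Clear bottle, 65 mm wide, 215 mm high; bystander. Origin under its middle.

How it is judged:
By the outcome, as a careful person would: the job done as asked, in the order asked, and still so for the second after the job is handed in, with the robot touching nothing.
It also fails if it takes over 51 s, if anything falls off the work surface, if the arm or the gripper's body presses on something with over 40 N, if the wrist force passes 120 N, or if a joint passes its speed limit or range.

## Working session

There is one attempt and no reset: what is moved stays moved. The work goes in short steps, Python scripts to look and compute and a tool call to move; the robot and the scene stay as the last step left them, time stands still between calls to the robot, and variables do not carry over. Pictures are saved under pics/ and viewed, at most 10 in all, crops included, and the job is handed in when it is done.

Besides the shell and the picture viewer there is one more tool, called after "Call:" as name(argument=value, ...), one argument or row to a line, values as JSON. jog_arm: Moves the arm, as the interface text tells. Its arguments: {"type":"object","properties":{"moves":{"type":"array"},"grip_force":{"type":"number"}},"required":["moves"]}

```bash
ls; mkdir -p pics
cat > h.py <<'E'
import numpy as np, cv2
from bench import ctrl
def cam(n):
    p=ctrl.camera_params(n); K=np.array(p["camera_matrix"]); return p,K
def snap(n,f=None):
    o=ctrl.get_obs(); im,d=ctrl.snapshot(n)
    if f: cv2.imwrite(f"pics/{f}.png",im); np.save(f"pics/{f}.npy",d)
    return o,im,d
def cloud(n,d,o=None):
    p,K=cam(n); h,w=d.shape
    uv=np.stack(np.meshgrid(np.arange(w),np.arange(h)),-1).reshape(-1,1,2).astype(float)
    r=cv2.undistortPoints(uv,K,np.array([p["k1"],0,0,0,0.])).reshape(h,w,2)
    # k1 maps ideal->drawn as in OpenCV
    X=np.dstack([r*d[...,None],d])
    if "R" in p: return (X-np.array(p["t"]))@np.array(p["R"])
    M=np.array(p["mount"]); T=X@M[:3,:3].T+M[:3,3]
    return T@np.array(o["ee_rot"]).T+np.array(o["tool_pos"])
def proj(n,P):
    p,K=cam(n)
    return cv2.projectPoints(np.array(P,float).reshape(-1,1,3),cv2.Rodrigues(np.array(p["R"]))[0],np.array(p["t"],float),K,np.array([p["k1"],0,0,0,0.]))[0].reshape(-1,2)
E
python3 - <<'E'
from h import *
o,a,d=snap("scene","a"); _,b,_=snap("side","b")
print(o["tool_pos"],np.round(o["ee_rot"],3).tolist(),o["time"],o["gripper_width"])
for n in("scene","side"):
    p,_=cam(n);R=np.array(p["R"]);print(n,-R.T@np.array(p["t"]),R[2])
cv2.imwrite("pics/ab.png",cv2.resize(np.vstack([a,b]),(800,1000))[:,:] )
E
```

```text
pics
[6.24287262e-01 1.47931260e-04 2.30334669e-01] [[0.0, 1.0, -0.002], [1.0, -0.0, 0.0], [0.0, -0.002, -1.0]] 0.0 1.0030668501658009
scene [0.0318003  0.97529795 0.82730162] [ 0.41206788 -0.75171445 -0.51490334]
side [ 0.38131586 -1.09591361  0.82761683] [ 0.14974006  0.83457506 -0.53015317]
```

View pics/a.png

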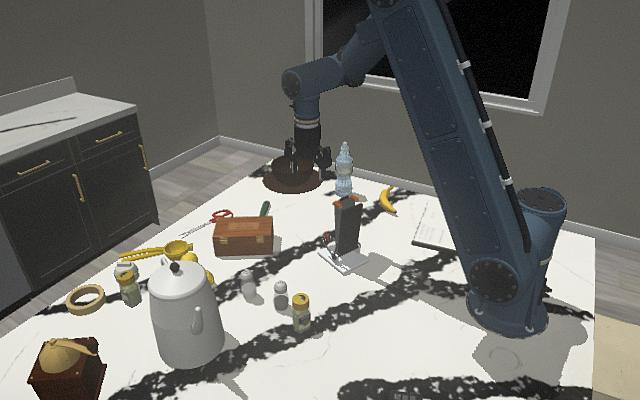

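View pics/b.png

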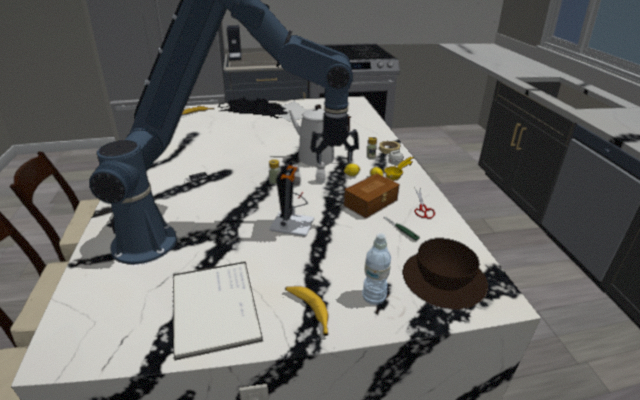

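The scene view shows the stand at about (345,255), the phone at (348,228) and the orange catch at (348,200). In the side view the stand is at about (290,210). Next I'll measure from depth.

Run:
```python
from h import *
crops=[]
for n,f,(u0,u1,v0,v1) in(("scene","a",(305,385,180,285)),("side","b",(255,335,145,250))):
    im=cv2.imread(f"pics/{f}.png");d=np.load(f"pics/{f}.npy");X=cloud(n,d)
    hsv=cv2.cvtColor(im,cv2.COLOR_BGR2HSV)
    sl=np.s_[v0:v1,u0:u1]; P=X[sl];ok=d[sl]>0
    H=hsv[sl]
    org=ok&(H[...,0]<16)&(H[...,1]>140)&(H[...,2]>110)
    print(n,"orange",org.sum(),np.median(P[org],0),P[org].min(0),P[org].max(0))
    up=ok&(P[...,2]>.06)&(P[...,2]<.24)
    Q=P[up];Q=Q[(abs(Q-np.median(Q,0))<.15).all(1)]
    print("up",len(Q),Q.min(0).round(3),Q.max(0).round(3))
    for z in np.arange(.06,.24,.02):
        q=Q[(Q[:,2]>z)&(Q[:,2]<z+.02)]
        if len(q): print(round(z,2),len(q),np.percentile(q,5,axis=0).round(3),np.median(q,0).round(3),np.percentile(q,95,axis=0).round(3))
    ft=ok&(P[...,2]>.008)&(P[...,2]<.02);q=P[ft]
    if len(q): print("foot",len(q),cv2.minAreaRect((q[:,:2]*1000).astype(np.float32)))
    crops.append(cv2.resize(im[sl],(400,525),interpolation=cv2.INTER_CUBIC))
cv2.imwrite("pics/c.png",np.hstack(crops))
```

```text
scene orange 66 [0.484497   0.05110988 0.21115104] [ 0.45395623 -0.00925694  0.08238747] [0.52769302 0.06737282 0.21654792]
up 1341 [ 0.438 -0.017  0.06 ] [0.546 0.082 0.221]
0.06 135 [0.451 0.005 0.06 ] [0.468 0.046 0.069] [0.54  0.066 0.079]
0.08 139 [0.449 0.008 0.081] [0.47  0.051 0.091] [0.528 0.069 0.099]
0.1 159 [0.448 0.007 0.101] [0.47  0.051 0.108] [0.515 0.075 0.118]
0.12 137 [0.446 0.006 0.121] [0.465 0.047 0.13 ] [0.495 0.065 0.138]
0.14 146 [0.444 0.01  0.141] [0.463 0.045 0.15 ] [0.497 0.065 0.158]
0.16 158 [0.443 0.008 0.161] [0.462 0.045 0.171] [0.497 0.067 0.179]
0.18 221 [ 0.442 -0.002  0.182] [0.471 0.034 0.191] [0.497 0.067 0.199]
0.2 245 [ 0.447 -0.005  0.201] [0.481 0.027 0.209] [0.504 0.06  0.217]
0.22 1 [0.49  0.019 0.221] [0.49  0.019 0.221] [0.49  0.019 0.221]
foot 841 ((566.66796875, -190.1290283203125), (274.84625244140625, 598.2288818359375), 36.619834899902344)
side orange 30 [0.48803056 0.02329233 0.20977848] [ 0.46002768 -0.01919415  0.20692667] [0.50959402 0.05477177 0.21173296]
up 709 [ 0.441 -0.019  0.061] [0.545 0.069 0.217]
0.06 78 [ 0.455 -0.012  0.062] [0.477 0.006 0.069] [0.54  0.054 0.079]
0.08 95 [ 0.452 -0.009  0.08 ] [0.476 0.01  0.091] [0.526 0.062 0.099]
0.1 75 [ 0.45  -0.012  0.101] [0.469 0.001 0.11 ] [0.524 0.053 0.119]
0.12 78 [ 0.448 -0.013  0.122] [0.47  0.004 0.131] [0.491 0.041 0.14 ]
0.14 84 [ 0.447 -0.013  0.141] [0.47 0.01 0.15] [0.495 0.048 0.158]
0.16 92 [ 0.446 -0.014  0.161] [0.469 0.004 0.169] [0.489 0.045 0.179]
0.18 90 [ 0.444 -0.013  0.182] [0.464 0.008 0.193] [0.494 0.057 0.199]
0.2 117 [ 0.457 -0.014  0.201] [0.488 0.012 0.208] [0.508 0.052 0.214]
foot 677 ((523.0489501953125, 248.72116088867188), (569.8306274414062, 221.5149383544922), 69.7532730102539)
```

View pics/c.png

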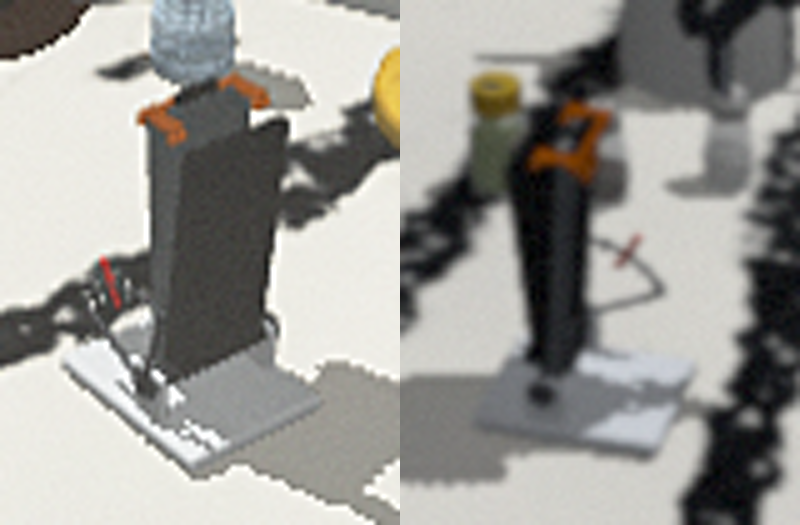

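The crops show the phone's dark screen facing the robot, with its top swung out in front of the orange lips. The red tick and wire scale are on the stand's +y side. I'll fit the planes now.

```bash
cat >> h.py <<'E'
def plane(P,it=400,tol=.003,seed=0):
    g=np.random.default_rng(seed);best=None
    for _ in range(it):
        a,b,c=P[g.choice(len(P),3,False)];n=np.cross(b-a,c-a);L=np.linalg.norm(n)
        if L<1e-7: continue
        m=abs((P-a)@(n/L))<tol
        if best is None or m.sum()>best.sum(): best=m
    q=P[best];c=q.mean(0);n=np.linalg.svd(q-c)[2][2]
    return (n if n[0]>0 else -n),c,best
E
python3 - <<'E'
from h import *
print("grasp",ctrl.grasp_offset)
im=cv2.imread("pics/a.png");d=np.load("pics/a.npy");X=cloud("scene",d)
P=X[205:260,342:364].reshape(-1,3);dd=d[205:260,342:364].ravel();C=im[205:260,342:364].reshape(-1,3).max(1)
P=P[(dd>0)&(C<75)&(P[:,2]>.05)&(P[:,2]<.21)]
n,c,m=plane(P);q=P[m];print("phone",len(P),m.sum(),n,c,"yaw",np.degrees(np.arctan2(n[1],n[0])),"lean(-=fwd)",np.degrees(np.arcsin(-n[2])),q.min(0),q.max(0))
h=np.array([-n[1],n[0],0])/np.hypot(n[0],n[1]);print("lateral extent",np.percentile(q@h,[1,99]), "top z",np.percentile(q[:,2],99))
# foot: bright pixels connected, height 15mm
for nm,f,s in(("scene","a",np.s_[240:285,305:385]),("side","b",np.s_[200:250,260:335])):
    I=cv2.imread(f"pics/{f}.png");X=cloud(nm,np.load(f"pics/{f}.npy"))[s].reshape(-1,3)
    F=X[(X[:,2]>.0105)&(X[:,2]<.019)&(abs(X[:,0]-.48)<.13)&(abs(X[:,1]-.02)<.12)]
    print(nm,"foot",len(F),cv2.minAreaRect((F[:,:2]*1000).astype(np.float32)),F.min(0),F.max(0))
# side: panel side+back
d=np.load("pics/b.npy");X=cloud("side",d)[165:225,270:320].reshape(-1,3)
P=X[(X[:,2]>.06)&(X[:,2]<.195)&(X[:,0]<.55)&(abs(X[:,1])<.1)]
for k in range(2):
    n,c,m=plane(P);print("side plane",m.sum(),n,c);P=P[~m]
E
```

```text
grasp -0.0187
phone 781 689 [ 0.91260494 -0.40019592  0.08363881] [0.45763432 0.03414917 0.13506987] yaw -23.678433195774318 lean(-=fwd) -4.797755927627966 [ 0.43800677 -0.00111273  0.05323086] [0.47439218 0.06927343 0.20619528]
lateral extent [0.18070329 0.24965856] top z 0.2037077972354722
scene foot 600 ((486.0419921875, 22.085365295410156), (108.59760284423828, 133.5930633544922), 67.01786804199219) [ 0.40892337 -0.02190691  0.01061131] [0.56497169 0.09562383 0.01899947]
side foot 439 ((487.77227783203125, 15.927772521972656), (105.20510864257812, 126.4576187133789), 68.00001525878906) [ 0.41240479 -0.05390464  0.01050231] [0.56130043 0.08461588 0.01897045]
side plane 224 [ 0.90406718 -0.41762275  0.09085029] [0.46183335 0.01344697 0.1399385 ]
side plane 181 [ 0.91321762 -0.40298646 -0.06029511] [0.4805304  0.00574256 0.12499529]
```

Everything agrees: stand yaw is about -23.5°, the foot measures 107 x 130 mm, phone lean is -4.8° and the panel's is about +4°. At z 0.16 the phone face is at about (0.455, 0.035). I'll lift, shut the hand, turn it 0.41 rad and go over to in front of the screen.

Call:
jog_arm(
  moves=[
    [[0,0,-60,0,0.5],[0,0,-75,0.1,0],[10,-50,-75,0.3,0],[25,-110,-75,0.41,0],[40,-170,-75,0.41,0],[49,-202,-75,0.41,0],[49,-202,-75,0.41,0],[49,-202,-75,0.41,0]],
  ],
  grip_force=60,
)

```text
time: 1.1
tool_pos: [0.4241, 0.0488, 0.3066]
ee_rot: [[0.399, 0.917, 0.002], [0.917, -0.399, -0.0], [0.0, 0.002, -1.0]]
wrist_force: [0.6, -0.2, 0.4]
gripper_width: 0.001
gripper_force: 0.0
```

Call:
jog_arm(
  moves=[
    [[0,0,50,0,0],[0,0,100,0,0],[0,0,135,0,0],[0,0,146,0,0],[0,0,146,0,0]],
  ],
)

```text
time: 1.72
tool_pos: [0.424, 0.0487, 0.1599]
ee_rot: [[0.399, 0.917, -0.001], [0.917, -0.399, 0.0], [-0.0, -0.001, -1.0]]
wrist_force: [1.3, 0.6, 0.7]
gripper_width: -0.005
gripper_force: 0.0
```

Run:
```python
from h import *
_,a,_=snap("scene","d1"); _,b,_=snap("side","d2")
cv2.imwrite("pics/d.png",np.hstack([cv2.resize(a[170:290,310:400],(400,533)),cv2.resize(b[130:250,250:340],(400,533))]))
print(ctrl.get_obs()["tool_pos"],ctrl.get_obs()["wrist_force"])
```

```text
[0.424461   0.04874574 0.16115939] [0.10552092 0.37291425 0.89516172]
```

View pics/d.png

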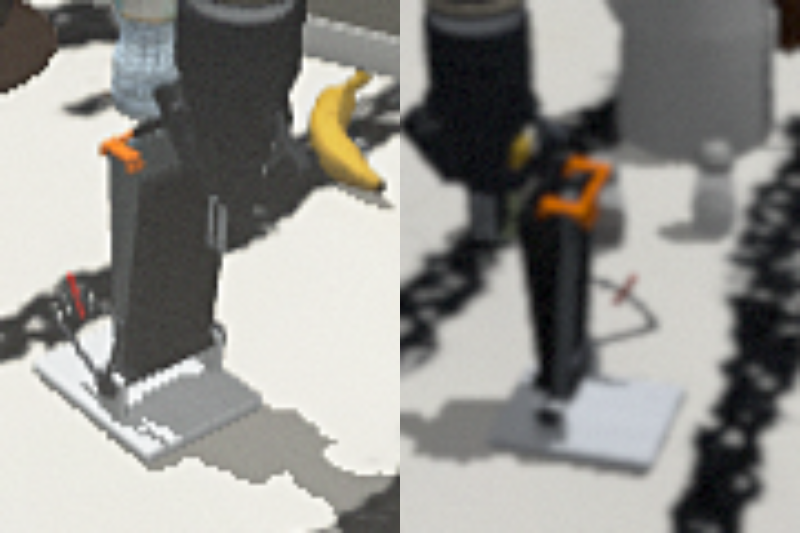

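The finger stands clear in front of the screen, but the hand's linkage juts forward near the catch at about (540,130) in the side crop. I'll measure its profile before pushing.

Run:
```python
from h import *
u=np.array([.917,-.399]);t=np.array([.424,.0487,.160])
# finger/gripper points = those that are nearer than in the first frames
for n,f,g in(("scene","d1","a"),("side","d2","b")):
    d=np.load(f"pics/{f}.npy");d0=np.load(f"pics/{g}.npy");X=cloud(n,d)
    m=(d>0)&((d0-d)>.015);Q=X[m]-t;s=Q[:,:2]@u;l=Q[:,:2]@[.399,.917];z=Q[:,2]
    for z0 in np.arange(0,.12,.01):
        k=(z>z0)&(z<=z0+.01)&(abs(s)<.1)&(abs(l)<.1)
        if k.sum()>3: print(n,round(z0,2),k.sum(),"s",np.percentile(s[k],[2,98]).round(3),"l",np.percentile(l[k],[2,98]).round(3))
```

```text
scene 0.0 11 s [-0.014  0.003] l [-0.006  0.009]
scene 0.01 31 s [-0.016  0.014] l [-0.006  0.01 ]
scene 0.02 35 s [-0.016  0.012] l [-0.01   0.012]
scene 0.03 28 s [-0.016  0.01 ] l [-0.007  0.01 ]
scene 0.04 30 s [-0.03   0.022] l [-0.013  0.012]
scene 0.05 66 s [-0.036  0.034] l [-0.01   0.013]
scene 0.06 78 s [-0.045  0.043] l [-0.014  0.015]
scene 0.07 84 s [-0.054  0.047] l [-0.01   0.017]
scene 0.08 103 s [-0.063  0.055] l [-0.01   0.016]
scene 0.09 126 s [-0.063  0.056] l [-0.012  0.018]
scene 0.1 107 s [-0.05   0.032] l [-0.007  0.019]
scene 0.11 55 s [-0.043  0.001] l [-0.008  0.014]
side 0.0 16 s [-0.008  0.013] l [-0.016 -0.008]
side 0.01 24 s [-0.009  0.015] l [-0.014  0.004]
side 0.02 26 s [-0.011  0.017] l [-0.014 -0.   ]
side 0.03 25 s [-0.013  0.016] l [-0.016 -0.003]
side 0.04 45 s [-0.026  0.031] l [-0.017  0.003]
side 0.05 81 s [-0.037  0.04 ] l [-0.017  0.009]
side 0.06 69 s [-0.044  0.045] l [-0.022  0.008]
side 0.07 73 s [-0.051  0.056] l [-0.021  0.005]
side 0.08 103 s [-0.057  0.063] l [-0.02   0.006]
side 0.09 102 s [-0.054  0.058] l [-0.024  0.003]
side 0.1 87 s [-0.04   0.044] l [-0.022  0.004]
side 0.11 57 s [-0.034  0.042] l [-0.016  0.001]
```

The linkage widens above about 40 mm over the tip, so I'll push with the tip higher (z≈0.18) and lower it later as the stand leans.

Call:
jog_arm(
  moves=[
    [[0,0,-20,0,0],[0,8,-20,0,0],[0,14,-20,0,0],[0,18,-20,0,0],[0,20,-20,0,0],[0,20,-20,0,0]],
  ],
)

```text
time: 2.58
tool_pos: [0.441, 0.0411, 0.1799]
ee_rot: [[0.399, 0.917, -0.001], [0.917, -0.399, 0.0], [-0.0, -0.001, -1.0]]
wrist_force: [-1.0, 0.5, -0.3]
gripper_width: 0.002
gripper_force: 0.1
```

Call:
jog_arm(
  moves=[
    [[0,2,0,0,0],[0,4,0,0,0],[0,6,0,0,0],[0,8,0,0,0],[0,8,0,0,0]],
  ],
)

```text
time: 3.2
tool_pos: [0.4489, 0.0378, 0.1803]
ee_rot: [[0.399, 0.917, 0.0], [0.917, -0.399, -0.0], [0.0, 0.0, -1.0]]
wrist_force: [-1.0, 0.6, -0.1]
gripper_width: -0.0
gripper_force: 0.3
```

Call:
jog_arm(
  moves=[
    [[0,1,0,0,0],[0,2,0,0,0],[0,3,0,0,0],[0,4,0,0,0],[0,4,0,0,0]],
  ],
)

```text
time: 3.82
tool_pos: [0.4523, 0.0363, 0.1803]
ee_rot: [[0.399, 0.917, -0.0], [0.917, -0.399, 0.0], [-0.0, -0.0, -1.0]]
wrist_force: [-0.5, 0.9, -0.0]
gripper_width: 0.005
gripper_force: 0.5
```

Call:
jog_arm(
  moves=[
    [[0,1,0,0,0],[0,2,0,0,0],[0,2,0,0,0]],
  ],
)

```text
time: 4.2
tool_pos: [0.4541, 0.0355, 0.1803]
ee_rot: [[0.399, 0.917, -0.0], [0.917, -0.399, 0.0], [-0.0, -0.0, -1.0]]
wrist_force: [-1.7, -0.0, 1.2]
gripper_width: -0.0
gripper_force: 0.8
```

Call:
jog_arm(
  moves=[
    [[0,1,0,0,0],[0,2,0,0,0],[0,2,0,0,0]],
  ],
)

```text
time: 4.58
tool_pos: [0.4559, 0.0347, 0.1803]
ee_rot: [[0.399, 0.917, -0.0], [0.917, -0.399, 0.0], [-0.0, -0.0, -1.0]]
wrist_force: [-2.5, 1.4, 2.7]
gripper_width: 0.003
gripper_force: 1.1
```

Call:
jog_arm(
  moves=[
    [[0,1,0,0,0],[0,2,0,0,0],[0,2,0,0,0]],
  ],
)

```text
time: 4.95
tool_pos: [0.4578, 0.0339, 0.1803]
ee_rot: [[0.399, 0.917, -0.0], [0.917, -0.399, 0.0], [-0.0, -0.0, -1.0]]
wrist_force: [-2.1, 1.2, 2.1]
gripper_width: -0.007
gripper_force: 1.4
```

Call:
jog_arm(
  moves=[
    [[0,1,0,0,0],[0,2,0,0,0],[0,2,0,0,0]],
  ],
)

```text
time: 5.32
tool_pos: [0.4596, 0.0331, 0.1803]
ee_rot: [[0.399, 0.917, -0.0], [0.917, -0.399, 0.0], [-0.0, -0.0, -1.0]]
wrist_force: [-2.0, 2.0, 3.6]
gripper_width: -0.001
gripper_force: 1.7
```

Run:
```python
from h import *
_,a,_=snap("scene","e1"); _,b,_=snap("side","e2")
cv2.imwrite("pics/e.png",np.hstack([cv2.resize(a[170:260,315:383],(400,530),interpolation=cv2.INTER_CUBIC),cv2.resize(b[130:220,260:328],(400,530),interpolation=cv2.INTER_CUBIC)]))
print(ctrl.get_obs()["tool_pos"],ctrl.get_obs()["wrist_force"])
```

```text
[0.45955708 0.03313733 0.18031113] [-2.80708029  0.78677567  3.56809789]
```

View pics/e.png

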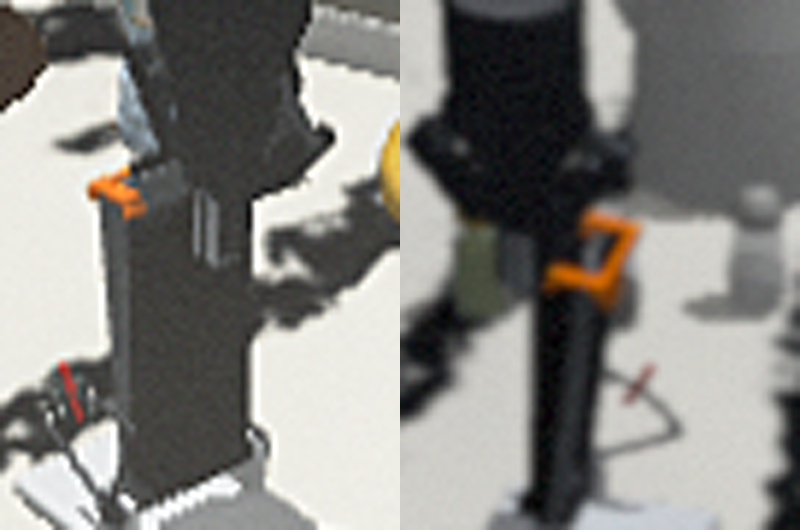

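The finger is on the screen between the lips, and the phone's top is entering the catch. I'll go on, moving up slightly to relieve the rub.

Call:
jog_arm(
  moves=[
    [[0,1,-1,0,0],[0,2,-1,0,0],[0,2,-1,0,0]],
  ],
)

```text
time: 5.8
tool_pos: [0.461, 0.0324, 0.1809]
ee_rot: [[0.399, 0.917, -0.001], [0.917, -0.399, 0.0], [-0.0, -0.001, -1.0]]
wrist_force: [-2.1, 1.7, -3.0]
gripper_width: -0.0
gripper_force: 1.7
```

Call:
jog_arm(
  moves=[
    [[0,1,0,0,0],[0,2,0,0,0],[0,2,0,0,0]],
  ],
)

```text
time: 6.18
tool_pos: [0.463, 0.0315, 0.1811]
ee_rot: [[0.399, 0.917, -0.001], [0.917, -0.399, 0.0], [-0.0, -0.001, -1.0]]
wrist_force: [-3.7, 1.3, -3.8]
gripper_width: 0.002
gripper_force: 1.9
```

Call:
jog_arm(
  moves=[
    [[0,1,0,0,0],[0,2,0,0,0],[0,2,0,0,0]],
  ],
)

```text
time: 6.55
tool_pos: [0.4657, 0.0305, 0.1815]
ee_rot: [[0.399, 0.917, 0.001], [0.917, -0.399, -0.0], [0.0, 0.001, -1.0]]
wrist_force: [-2.4, 1.2, -1.8]
gripper_width: -0.004
gripper_force: 1.4
```

Call:
jog_arm(
  moves=[
    [[0,1,0,0,0],[0,2,0,0,0],[0,2,0,0,0]],
  ],
)

```text
time: 6.92
tool_pos: [0.4674, 0.0298, 0.1815]
ee_rot: [[0.399, 0.917, 0.001], [0.917, -0.399, -0.0], [0.0, 0.001, -1.0]]
wrist_force: [-3.0, 0.7, -1.4]
gripper_width: -0.002
gripper_force: 1.5
```

Call:
jog_arm(
  moves=[
    [[0,-4,0,0,0],[0,-8,0,0,0],[0,-8,0,0,0]],
  ],
)

```text
time: 7.3
tool_pos: [0.4602, 0.033, 0.1817]
ee_rot: [[0.398, 0.917, 0.002], [0.917, -0.398, -0.001], [0.0, 0.002, -1.0]]
wrist_force: [-0.6, 0.4, -0.8]
gripper_width: 0.002
gripper_force: 0.5
```

```bash
cat >> h.py <<'E'
U=np.array([.9175,-.3977,0])
def phone(tag,box=(318,366,190,262)):
    """phone lean from scene depth + panel back lean from side depth + picture montage"""
    _,im,d=snap("scene",tag+"1");X=cloud("scene",d)
    a,b,c,e=box;P=X[c:e,a:b].reshape(-1,3);C=im[c:e,a:b].reshape(-1,3).max(1)
    H=np.array([.3977,.9175,0]);lat=P@H
    ok=(C<90)&(P[:,2]>.055)&(P[:,2]<.2)&(abs(lat-.215)<.034)&(P@U<.53)&(P@U>.36)
    P=P[ok];n,c,m=plane(P);q=P[m]
    A=np.c_[q[:,2],np.ones(len(q))];k=np.linalg.lstsq(A,q@U,rcond=None)[0]
    print("phone n",m.sum(),"/",len(P),"yaw %.1f lean %.2f"%(np.degrees(np.arctan2(n[1],n[0])),np.degrees(np.arcsin(-n[2]))),"lsq lean %.2f  s at z=.16: %.4f"%(np.degrees(np.arctan(k[0])),k@[.16,1]))
    _,b,d=snap("side",tag+"2");X=cloud("side",d)
    hs=cv2.cvtColor(im,cv2.COLOR_BGR2HSV);
    return im,b
E
python3 - <<'E'
from h import *
a,b=phone("f")
cv2.imwrite("pics/f.png",np.hstack([cv2.resize(a[170:260,315:383],(400,530),interpolation=cv2.INTER_CUBIC),cv2.resize(b[130:220,260:328],(400,530),interpolation=cv2.INTER_CUBIC)]))
E
```

```text
phone n 633 / 812 yaw -24.1 lean 3.49 lsq lean 3.55  s at z=.16: 0.4202
```

View pics/f.png

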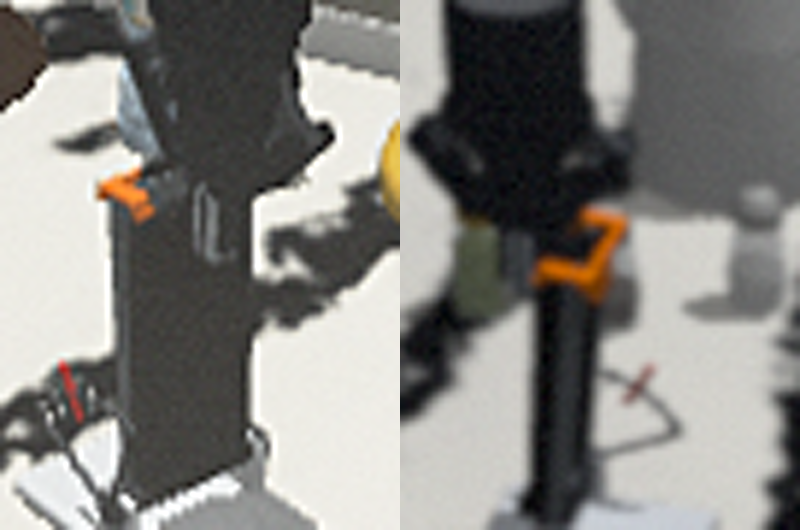

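The lip now stands in front of the phone. The phone leans 3.5°, the same as the panel at 3.5°, so it is home. Next I'll lean the stand back, lowering the tip along the arc.

Call:
jog_arm(
  moves=[
    [[0,6,0,0,0],[0,11,1,0,0],[0,16,3,0,0],[0,21,5,0,0],[0,26,7,0,0],[0,31,9,0,0],[0,36,11,0,0],[0,40,13,0,0]],
  ],
)

```text
time: 8.4
tool_pos: [0.4971, 0.0169, 0.1686]
ee_rot: [[0.399, 0.917, 0.001], [0.917, -0.399, -0.0], [0.0, 0.001, -1.0]]
wrist_force: [-2.8, 1.2, 8.4]
gripper_width: -0.001
gripper_force: 3.3
```

Call:
jog_arm(
  moves=[
    [[0,5,2,0,0],[0,10,5,0,0],[0,15,8,0,0],[0,20,10,0,0],[0,24,12,0,0],[0,26,13,0,0],[0,26,13,0,0]],
  ],
)

```text
time: 9.28
tool_pos: [0.522, 0.0062, 0.1559]
ee_rot: [[0.399, 0.917, 0.003], [0.917, -0.399, -0.001], [0.001, 0.003, -1.0]]
wrist_force: [-2.9, 0.0, 6.9]
gripper_width: 0.0
gripper_force: 2.9
```

Run:
```python
from h import *
a,b=phone("g")
cv2.imwrite("pics/g.png",np.hstack([cv2.resize(a[170:260,315:383],(400,530),interpolation=cv2.INTER_CUBIC),cv2.resize(b[130:220,260:328],(400,530),interpolation=cv2.INTER_CUBIC)]))
```

```text
phone n 687 / 996 yaw -24.5 lean 32.32 lsq lean 32.35  s at z=.16: 0.4848
```

View pics/g.png

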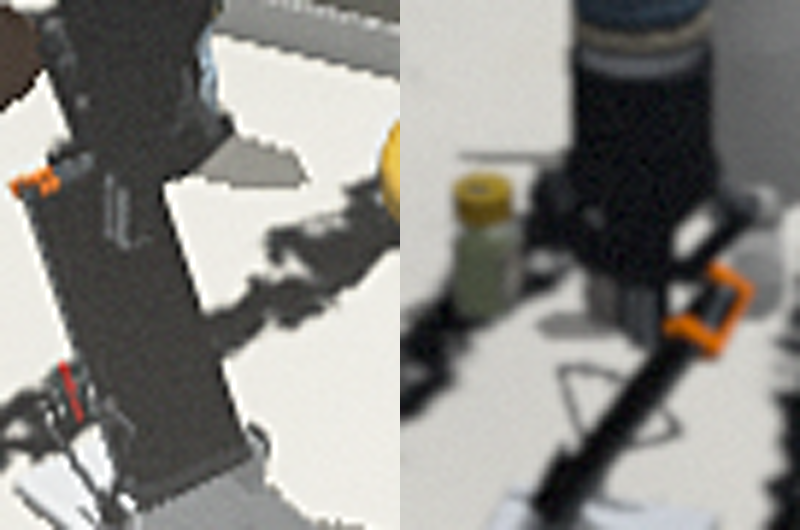

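The panel is at 32.3° under load, with the phone behind the lips and the linkage clear. I'll push on about 9 mm, release and measure.

Call:
jog_arm(
  moves=[
    [[0,4,1,0,0],[0,8,2,0,0],[0,9,3,0,0],[0,9,3,0,0],[0,3,3,0,0],[0,-5,3,0,0],[0,-15,0,0,0],[0,-20,0,0,0],[0,-20,0,0,0]],
  ],
)

```text
time: 10.5
tool_pos: [0.5016, 0.0149, 0.1553]
ee_rot: [[0.398, 0.917, 0.0], [0.917, -0.398, -0.0], [-0.0, 0.0, -1.0]]
wrist_force: [-0.4, 0.5, -1.6]
gripper_width: 0.002
gripper_force: 0.0
```

Run:
```python
from h import *
phone("i");phone("j")
```

```text
phone n 663 / 1004 yaw -24.4 lean 29.97 lsq lean 30.00  s at z=.16: 0.4787
phone n 675 / 998 yaw -22.9 lean 29.95 lsq lean 29.85  s at z=.16: 0.4781
```

It reads 30.0° after release. I'll retreat clear upwards and check from the other camera and against the red tick.

Call:
jog_arm(
  moves=[
    [[0,-30,0,0,0],[0,-40,-20,0,0],[0,-40,-80,0,0],[0,-40,-140,0,0],[0,-40,-150,0,0],[0,-40,-150,0,0]],
  ],
)

```text
time: 11.45
tool_pos: [0.4653, 0.0306, 0.3056]
ee_rot: [[0.399, 0.917, 0.001], [0.917, -0.399, -0.0], [0.0, 0.001, -1.0]]
wrist_force: [-0.1, 0.7, -0.3]
gripper_width: 0.001
gripper_force: 0.0
```

Run:
```python
from h import *
a,b=phone("k");phone("l")
# side: profile of the panel's near edge / back
d=np.load("pics/k2.npy");X=cloud("side",d)[150:235,260:345].reshape(-1,3)
H=np.array([.3977,.9175,0]);l=X@H;s=X@U
P=X[(X[:,2]>.055)&(X[:,2]<.175)&(s>.41)&(s<.57)&(abs(l-.215)<.05)]
for k in range(3):
    n,c,m=plane(P,1500);q=P[m];print("side plane",m.sum(),"yaw %.1f lean %.1f"%(np.degrees(np.arctan2(n[1],n[0])),np.degrees(np.arcsin(-n[2]))),"s,l",q.mean(0)@U,q.mean(0)@H);P=P[~m]
# red tick and orange catch
for nm,f in(("scene","k1"),("side","k2")):
    im=cv2.imread(f"pics/{f}.png");X=cloud(nm,np.load(f"pics/{f}.npy"));hsv=cv2.cvtColor(im,cv2.COLOR_BGR2HSV)
    r=X.reshape(-1,3);h=hsv.reshape(-1,3)
    near=(abs(r@H-.215)<.08)&(abs(r@U-.47)<.1)
    red=near&((h[:,0]<5)|(h[:,0]>172))&(h[:,1]>110)&(r[:,2]<.13)&(r[:,2]>.05)
    o=near&(h[:,0]>5)&(h[:,0]<18)&(h[:,1]>140)&(r[:,2]>.13)
    print(nm,"red",red.sum(),[np.median(r[red]@U),np.median(r[red]@H),np.median(r[red,2])],"orange",o.sum(),np.median(r[o]@U),np.median(r[o]@H),np.median(r[o,2]))
# predicted panel centreline overlays for 28,30,32 deg in side picture, at panel's -y and +y edges
big=[]
for nm,im,s,edge in(("scene",a,(315,383,170,260),.037),("side",b,(265,333,150,240),-.037)):
    u0,u1,v0,v1=s;k=530/(v1-v0);J=cv2.resize(im[v0:v1,u0:u1],(400,530),interpolation=cv2.INTER_CUBIC)
    big.append(J)
cv2.imwrite("pics/k.png",np.hstack(big))
```

```text
phone n 788 / 1070 yaw -25.0 lean 29.83 lsq lean 29.80  s at z=.16: 0.4784
phone n 775 / 1057 yaw -25.0 lean 30.24 lsq lean 30.19  s at z=.16: 0.4783
side plane 153 yaw 65.0 lean -0.1 s,l 0.46705958372315476 0.17572053697290138
side plane 53 yaw -20.1 lean 28.7 s,l 0.451569115297708 0.21021557419212453
side plane 34 yaw 64.3 lean -1.7 s,l 0.4411553449252939 0.2601098925665075
scene red 15 [np.float64(0.4548305432924917), np.float64(0.2639613920411683), np.float64(0.09898205169197044)] orange 39 0.4953615399073413 0.24028828228971313 0.1933769301176786
side red 1 [np.float64(0.4481848215175174), np.float64(0.17392868187202404), np.float64(0.09247466173757488)] orange 71 0.5113154384054381 0.20049871724454293 0.18594110389982532
```

View pics/k.png

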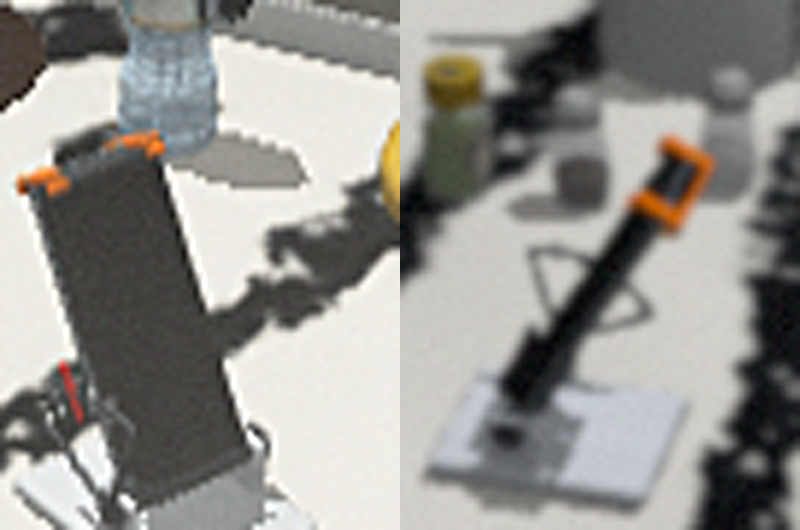

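The phone sits behind both lips, with its near side edge visible in the side view. The red tick at (72,390) in the scene crop is level with the panel's edge. As one independent check I'll fit the edge line from the side camera's image and compare it with the start picture.

Run:
```python
from h import *
H=np.array([.3977,.9175,0])
from scipy.optimize import least_squares
for f,L0 in (("f2",3.5),("k2",30),("l2",30)):
    X=cloud("side",np.load(f"pics/{f}.npy"))[140:240,260:345].reshape(-1,3)
    l=X@H;s=X@U;z=X[:,2];m=(abs(l-.1765)<.006)&(z>.07)&(z<.185)&(s>.39)&(s<.56)
    q=np.c_[s,z][m]
    a=np.radians(L0)
    for _ in range(5):  # midline of edge strip, bins along the panel
        e=np.array([np.sin(a),np.cos(a)]);n=np.array([e[1],-e[0]])
        t=(q-[.427,.04])@e;w=(q-[.427,.04])@n
        B=[(tt+.005,(np.percentile(w[k],5)+np.percentile(w[k],95))/2) for tt in np.arange(.05,.15,.01) if (k:=(t>tt)&(t<tt+.01)).sum()>5]
        k=np.polyfit(*np.array(B).T,1);a+=np.arctan(k[0])
    print(f,len(q),len(B),"edge lean %.2f"%np.degrees(a),"offset at hinge %.4f"%k[1])
# tick rays intersected with plane y=+50mm (lateral .265): angle about hinge
p,K=cam("scene");im=cv2.imread("pics/k1.png");hs=cv2.cvtColor(im,cv2.COLOR_BGR2HSV)
m=((hs[...,0]<6)|(hs[...,0]>172))&(hs[...,1]>110);m[:225]=0;m[250:]=0;m[:,:318]=0;m[:,335:]=0
v,u=np.nonzero(m);r=cv2.undistortPoints(np.c_[u,v].reshape(-1,1,2).astype(float),K,np.array([p["k1"],0,0,0,0.])).reshape(-1,2)
R=np.array(p["R"]);c=-R.T@np.array(p["t"]);D=np.c_[r,np.ones(len(r))]@R
X=c+D*((.265-c@H)/(D@H))[:,None]
print("tick",len(u),"angle",np.degrees(np.arctan2(X@U-.427,X[:,2]-.04)).round(1),"rad",np.hypot(X@U-.427,X[:,2]-.04).round(3))
```

```text
f2 172 10 edge lean 5.83 offset at hinge -0.0039
k2 194 10 edge lean 28.62 offset at hinge -0.0028
l2 192 10 edge lean 28.47 offset at hinge -0.0023
tick 15 angle [25.9 21.9 27.  22.8 23.9 25.1 20.5 26.4 21.6 22.7 24.  25.5 19.9 21.1
 22.5] rad [0.077 0.077 0.074 0.074 0.071 0.067 0.068 0.064 0.065 0.061 0.058 0.055
 0.055 0.052 0.049]
```

The two estimates differ by about 1.5°, so I'll use the close wrist camera to settle it, referenced to the worktop plane.

Run:
```python
from h import *
o,im,d=snap("wrist","w");X=cloud("wrist",d,o)
p,_=cam("wrist");print(np.round(p["mount"],3).tolist())
for nm,f in(("scene","k1"),("side","k2")):
    Y=cloud(nm,np.load(f"pics/{f}.npy")).reshape(-1,3);q=Y[(abs(Y[:,2])<.008)&(abs(Y[:,0]-.48)<.2)&(abs(Y[:,1]-.02)<.2)];n,c,m=plane(q);print(nm,"table",m.sum(),n*np.sign(n[2]),c)
q=X.reshape(-1,3);q=q[(d.ravel()>0)];q=q[abs(q[:,2])<.01]
if len(q)>50: n,c,m=plane(q);print("wrist table",m.sum(),n*np.sign(n[2]),c)
print(np.array(o["tool_pos"]))
```

```text
[[0.001, -0.96, -0.281, 0.072], [1.0, 0.001, -0.0, 0.001], [0.0, -0.281, 0.96, -0.142], [0.0, 0.0, 0.0, 1.0]]
scene table 8151 [-0.00216733  0.00336849  0.99999198] [0.45739805 0.05870245 0.00103055]
side table 6470 [0.00187032 0.00377361 0.99999113] [ 0.47846259 -0.00873109 -0.002855  ]Traceback (most recent call last):
  File "<stdin>", line 7, in <module>
  File "h.py", line 28, in plane
    q=P[best];c=q.mean(0);n=np.linalg.svd(q-c)[2][2]
                            ~~~~~~~~~~~~~^^^^^
    u, s, vh = gufunc(a, signature=signature)
               ~~~~~~^^^^^^^^^^^^^^^^^^^^^^^^
numpy._core._exceptions._ArrayMemoryError: Unable to allocate 173. GiB for an array with shape (152596, 152596) and data type float64
```

View pics/w.png

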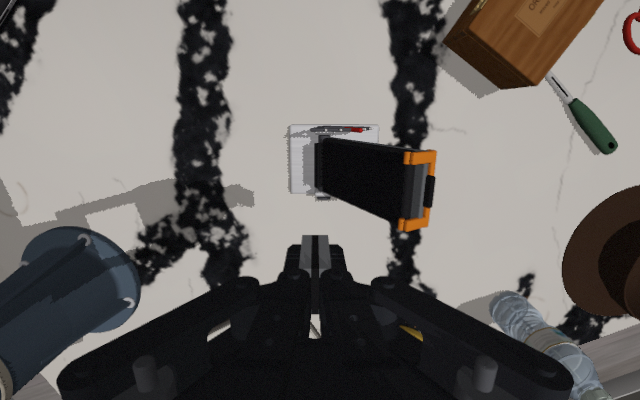

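The wrist view shows the stand at (335,160), the phone face from about (325,140) to (405,215) and the catch at (420,190). I'll fit its plane here.

```bash
sed -i 's/svd(q-c)\[2\]/svd(q-c,full_matrices=False)[2]/' h.py
python3 - <<'E'
from h import *
H=np.array([.3977,.9175,0])
im=cv2.imread("pics/w.png");d=np.load("pics/w.npy");o=ctrl.get_obs();X=cloud("wrist",d,o)
q=X[90:230,150:450].reshape(-1,3);q=q[abs(q[:,2])<.01];n,c,m=plane(q);print("table",m.sum(),n*np.sign(n[2]),c)
s=np.s_[135:215,325:403];P=X[s].reshape(-1,3);C=im[s].reshape(-1,3).max(1)
P=P[(C<60)&(P[:,2]>.06)&(P[:,2]<.2)];nn,c,m=plane(P,tol=.002);q=P[m]
print("phone",m.sum(),len(P),"yaw %.2f lean %.2f"%(np.degrees(np.arctan2(nn[1],nn[0])),np.degrees(np.arcsin(-nn[2]))),"rms",np.std((q-c)@nn),"z",q[:,2].min(),q[:,2].max(),"s@.16",c@U+(.16-c[2])*-nn[2]/(nn@U))
for z in np.arange(.06,.19,.02):
    k=(q[:,2]>z)&(q[:,2]<z+.02);print(round(z+.01,2),k.sum(),np.median((q[k]-c)@nn).round(4),end=" | ")
# foot and tick
F=X[115:205,280:385].reshape(-1,3);F=F[(F[:,2]>.01)&(F[:,2]<.019)];print("\nfoot",cv2.minAreaRect((F[:,:2]*1000).astype(np.float32)),np.median(F[:,2]))
hs=cv2.cvtColor(im,cv2.COLOR_BGR2HSV);m=((hs[...,0]<6)|(hs[...,0]>172))&(hs[...,1]>110);m[:115]=0;m[140:]=0;m[:,:300]=0;m[:,385:]=0
r=X[m];print("red",len(r),np.c_[r@U,r@H,r[:,2]].round(4)[::4].tolist())
E
```

```text
table 30602 [4.00787932e-04 3.85258080e-04 9.99999845e-01] [4.11563919e-01 5.92962647e-02 4.81691509e-05]
phone 4913 5087 yaw -23.97 lean 29.77 rms 0.0005570680209939132 z 0.06181653262241593 0.186459802187399 s@.16 0.48138520742075913
0.07 403 -0.0001 | 0.09 595 0.0 | 0.11 696 -0.0 | 0.13 834 -0.0 | 0.15 1011 -0.0 | 0.17 1133 -0.0 | 0.19 241 -0.0001 | 
foot ((490.64239501953125, 22.647621154785156), (102.71223449707031, 130.33135986328125), 66.61946868896484) 0.014894006787214809
red 56 [[0.4157, 0.2848, 0.446], [0.4536, 0.2669, 0.0899], [0.4577, 0.2672, 0.0949], [0.4574, 0.2662, 0.0974], [0.4611, 0.2666, 0.1048], [0.465, 0.2668, 0.1091], [0.4583, 0.2652, 0.1002], [0.4621, 0.2656, 0.1064], [0.466, 0.2658, 0.1103], [0.4582, 0.2641, 0.1009], [0.4619, 0.2645, 0.1075], [0.4661, 0.2646, 0.1096], [0.4594, 0.263, 0.1013], [0.463, 0.2634, 0.108]]
```

The wrist camera gives a lean of 29.8° on a clean plane (0.6 mm rms, worktop level to 0.03°). The tick line agrees with this, the phone is behind both lips, and the robot is clear. I'm handing in.

```bash
python3 -c "
from bench import ctrl
print(ctrl.get_obs()['time'],ctrl.sign_off())"
```

```text
the job is handed in; nothing more can be done
11.7 None
```

I handed the job in at 11.7 s: the phone was pressed behind the catch first, then the stand was leaned back and stayed at about 29.8° after release (target 30°), with the robot clear and nothing around it touched.

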